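Lock the sterilising container

ROBOT

A 6-joint arm with a two-finger parallel gripper is mounted at the origin on the work surface. World frame = base frame: x ahead of the robot, y to its left, z up, the work surface at z = 0. Lengths are in mm, angles in degrees, forces in N, time in s.
With the tool pointing down it reaches from about 300 to 850 mm from the base axis. Payload 4.2 kg.
Tool frame: the origin (TCP) lies midway between the tips of the shut fingers; the grasp point (between the pads) lies env.grasp_offset behind it (env.grasp_offset is the distance from the TCP to the grasp point, in mm); y points along the fingers, x is the direction in which the jaws open and shut, and the axes are right-handed (so a half turn about y gives the same grasp; the last joint's range is limited). The gripper opens to 91 mm and grips with 3 to 60 N. Pads are 32 mm wide; open, the fingers measure 118 mm over their backs; the gripper's body (76 mm by 178 mm) begins 60 mm behind the grasp point.
Start: joints at [-67.724, 18.312, 89.639, -0, 72.044, -1.146], TCP at [228.572, -527.634, 213.976] pointing down, gripper open.
Joint ranges: [-177.97, 177.97], [-48.28, 115.42], [12.27, 149.76], [-77.06, 257.06], [2.81, 150.46], [-146.56, 146.56]. Speed limits (degrees/s): [147.25, 147.25, 180, 180, 180, 180].

INTERFACE

Orientations are given as [roll, pitch, yaw] about the fixed x, y, z axes, in that order (R = Rz(yaw) Ry(pitch) Rx(roll)).
In Python, from workcell import state, vision, job, env gives the robot as it stands.
- The arm moves only by the shell command python3 -m handwheel 'ROWS' [FORCE]. ROWS is JSON, a list of rows, each a list of 3 entries, a list of its own where there are three numbers: the finger opening in cm, from 0 to 9.12, then the shift along the tool's x, y, z in cm, then the turn about the tool's y in degrees. A call has 1 to 10 rows; each row is the pose to reach, as a shift and turn from the pose measured when the call began, along the tool's axes at that moment; what a row does not reach only later rows make up. A row lasts 1/10 s, in which the tool goes at most 50 mm and 8.59 degrees, less where a joint would pass 70% of its speed; a pose out of reach is approached as far as the arm can. A call with a gripper value outside its range is refused whole. The fingers move at their own pace and stop on an object; FORCE is the grip in N (left out, the last holds). Time passes only in rows, so rows that repeat a pose let the fingers close. It gives the time, the measured TCP pose, the force and the opening at its end, in the units of the state.
- state(): the state, without advancing time (a new reading comes with each control period).
- vision.grab_frame(name): name is "scene" or "top"; returns the picture (420x560x3 uint8, red, green, blue); there is no depth.
- vision.camera_model(name): a dict with "fov_y" (degrees; the focal length in pixels is half the picture's height over the tangent of half this angle, whatever the lens; pixels are square), "cx", "cy" (the principal point, pixels), "extrinsics" (4x4, takes a point from world to camera coordinates). Camera axes: x right, y up, looking along -z (the intrinsics and any distortion apply to the point x, -y, -z); pixel columns grow to the right and rows downward; lengths in mm; the calibration is good to about 2 mm. A picture is of the moment at which its call begins. camera_model takes no time and is no camera call.
- job.job_done(): hands the job in, once; it reports no verdict.
The state is a dict: "time_s": time; "qpos": joint angles; "qvel": joint speeds; "effort": joint torques, N m; "ee_pos": TCP position; "ee_rot": TCP orientation; "force": force on the tool from outside, world axes, zero at the start; "torque": the same for the moment, N m; "gripper_width": finger opening in mm.
Only numpy, scipy, OpenCV 4.12 (cv2) and the standard library are available. Lean on these libraries where they do the work, as an engineer would, in place of code of your own. Each camera call takes 0.05 s, during which the arm holds its last target.

TASK

The instrument container is packed and its lid is down, with both wire loops hooked over their catches; lock it ready for the steriliser. Press each of the two latch levers on its front down past centre with a fingertip until it snaps shut flat against the container. Do not lift the lid, do not lift or shove the container, and leave the other things on the desk undisturbed.

Things in the scene. Friction and masses are not known exactly. Their poses are not given: they have to be found in the camera images.
- container: rectangular aluminium sterilising container, loose on the desk, 2 to 3 kg, 150 mm deep (x) x 300 mm wide (y) x 80 mm high with its lid shut (two round perforated filter plates on top). Origin: centre of its underside, at desk height. -x points out of its front wall, towards the robot; y to its left seen from the robot; z up. The two draw latches sit on the front wall at y = +85 mm (left) and -85 mm (right).
- left_latch (a joint): left latch's lever: 0 = open (sticks straight out of the container's front, sloping 10 degrees up), 1.75 = shut (hangs flat against the front wall). Its loop springs over centre: below 1.25 (lever about 60 degrees below level) it springs back to 0, beyond 1.25 it snaps to 1.75 by itself. Pushing it over takes about 4 to 10 N some 20 to 35 mm out from the pivot.
- left_pivot (a point): pivot of the left lever, fixed on the container, 10 mm out from its front wall and 49 mm above the desk. The lever is a steel plate 30 mm wide (along the container's y), 47 mm long from the pivot to the end of its thumb lip; its pressed face lies 7 mm off the pivot line, so that a tip pressing straight down 25 mm out from the pivot passes centre about 31 mm below the pivot's height. Axes as the container's.
- left_lever_tip (a point): end of the left lever, at its thumb lip, mid-width: moves with the lever. When open it lies 42 mm out from the pivot (along the container's -x) and about 14 mm higher; when shut, 44 mm below the pivot.
- right_latch (a joint): right latch's lever: 0 = open (sticks straight out of the container's front, sloping 10 degrees up), 1.75 = shut (hangs flat against the front wall). Its loop springs over centre: below 1.25 (lever about 60 degrees below level) it springs back to 0, beyond 1.25 it snaps to 1.75 by itself. Pushing it over takes about 4 to 10 N some 20 to 35 mm out from the pivot.
- right_pivot (a point): pivot of the right lever, fixed on the container, 10 mm out from its front wall and 49 mm above the desk. The lever is a steel plate 30 mm wide (along the container's y), 47 mm long from the pivot to the end of its thumb lip; its pressed face lies 7 mm off the pivot line, so that a tip pressing straight down 25 mm out from the pivot passes centre about 31 mm below the pivot's height. Axes as the container's.
- right_lever_tip (a point): end of the right lever, at its thumb lip, mid-width: moves with the lever. When open it lies 42 mm out from the pivot (along the container's -x) and about 14 mm higher; when shut, 44 mm below the pivot.
- lid (a joint): the container's lid on its rear hinge: 0 = shut, grows as it is lifted (rad). It is shut at the start.
- gauze_cup: small open stainless cup, 46 mm across, 45 mm high, standing in front of the container between the two latches; origin at the centre of its underside
- tuning_fork: bare aluminium tuning fork, 145 mm long, lying flat off the container's right end; origin under its middle, prongs along +x
- drops_bottle: small brown glass bottle, 42 mm across, 85 mm high, standing off the container's left end; origin under its centre
- tall_bottle: larger brown glass bottle, 52 mm across, 120 mm high, at one side of the desk; origin under its centre
- ointment_carton: white carton, 35 x 105 x 30 mm high, at one side of the desk; origin under its centre
- kidney_dish: stainless kidney-shaped dish, about 90 x 167 mm, 32 mm high, to the left, nearer the robot than the container; origin under its middle
- bayonet_forceps: bayonet forceps, 175 mm long, 8 mm high, lying to the right, nearer the robot than the container; origin under its middle, points along +x

How it is judged (in metres and radians):
At the end, for the whole second after the job is handed in: both levers are snapped shut (joint above 1.65 of 1.75), the lid is shut (below 0.03 rad), the container is at rest within 20 mm of where it stood (its latch pivots within 25 mm), and every other loose thing is within 20 mm of where it stood (value of joint each of left_latch, right_latch above 1.65 rad and value of joint lid below 0.03 rad and distance of each of container, gauze_cup, tuning_fork, drops_bottle, tall_bottle, ointment_carton, kidney_dish, bayonet_forceps from where it was at the start of the episode below 0.02 m and distance of each of left_pivot, right_pivot from where it was at the start of the episode below 0.025 m and linear speed of container below 0.01 m/s); the robot touches nothing.
It fails at once if the lid is lifted (value of joint lid above 0.08 rad).
It fails at once if the container is lifted or tipped (height (world z) of container above 0.008 m or angle between container's own z axis and vertical above 0.06 rad).
It fails at once if the container is shoved along the desk (distance of container from where it was at the start of the episode above 0.02 m or distance of any of left_pivot, right_pivot from where it was at the start of the episode above 0.025 m).
It fails at once if another thing on the desk is knocked, lifted or carried off (distance of any of gauze_cup, tuning_fork, drops_bottle, tall_bottle, ointment_carton, kidney_dish, bayonet_forceps from where it was at the start of the episode above 0.02 m).
It also fails if it takes over 54 s, if anything falls off the work surface, if the arm or the gripper's body presses on something with over 40 N, if the wrist force passes 120 N, or if a joint passes its speed limit or range.

## Working session

There is one attempt and no reset: what is moved stays moved. The work goes in short steps, Python scripts to look and compute and a shell command to move; the robot and the scene stay as the last step left them, time stands still between calls to the robot, and variables do not carry over. Pictures are saved under pics/ and viewed, and the job is handed in when it is done.

```bash
mkdir -p pics; ls; python3 - <<'E'
from workcell import state, vision, job, env
import cv2
print(state()); print(env.grasp_offset)
for n in("scene","top"):
    print(n,vision.camera_model(n)); cv2.imwrite(f"pics/{n}0.png",vision.grab_frame(n)[:,:,::-1])
E
```

```text
pics
{'time_s': 0.0, 'qpos': array([-6.77227811e+01,  1.83510546e+01,  8.97074091e+01, -3.80808133e-04,
        7.20419658e+01, -1.14798971e+00]), 'qvel': array([ 0.08224585,  0.0307514 , -0.04399658,  0.11290785,  0.01071457,
       -0.09053266]), 'effort': array([-1.62770622e-03, -4.12451220e+01, -2.31972992e+01,  7.24342908e-02,
        4.57026763e-02, -1.48887389e-04]), 'ee_pos': array([ 228.38046081, -527.15001739,  213.11935101]), 'ee_rot': array([-89.99834988,   0.10041659, -66.57467217]), 'force': array([-0.44935201,  0.64135246, -0.10575656]), 'torque': array([-0.03371988, -0.00110446,  0.02947551]), 'gripper_width': 91.53231164284297}
18.8
scene {'fov_y': 49.36956149333036, 'cx': 280.0883784042103, 'cy': 214.8633490798575, 'extrinsics': array([[-8.01814175e-01,  5.97558648e-01,  4.20602874e-03,
         4.36588888e+02],
       [-4.55671081e-01, -6.15950317e-01,  6.42626698e-01,
         1.94489104e+02],
       [ 3.86597845e-01,  5.13350630e-01,  7.66167891e-01,
        -1.50994414e+03],
       [ 0.00000000e+00,  0.00000000e+00,  0.00000000e+00,
         1.00000000e+00]])}
top {'fov_y': 56.96980836087823, 'cx': 283.94834936148635, 'cy': 214.3644595249477, 'extrinsics': array([[-1.21252055e-02, -9.99607827e-01, -2.52422773e-02,
         1.76392521e+01],
       [ 9.98733995e-01, -1.33393936e-02,  4.85022551e-02,
        -5.03150572e+02],
       [-4.88199504e-02, -2.46222206e-02,  9.98504060e-01,
        -1.10415428e+03],
       [ 0.00000000e+00,  0.00000000e+00,  0.00000000e+00,
         1.00000000e+00]])}
```

View pics/scene0.png

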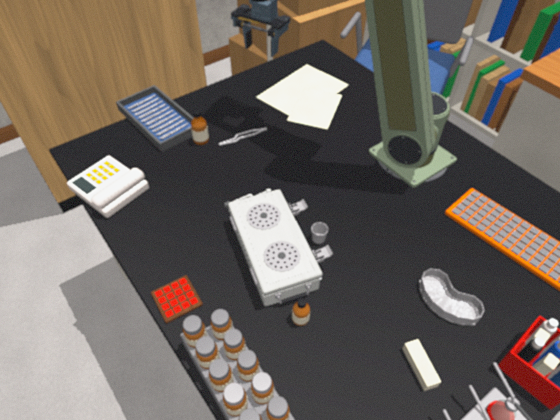

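View pics/top0.png

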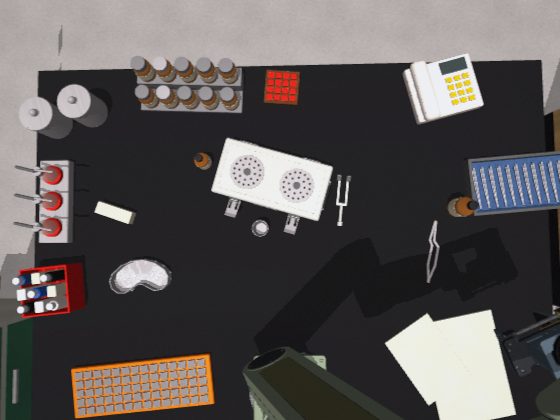

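```bash
cat > h.py <<'E'
import numpy as np, cv2
from workcell import state, vision, env
def P(n):
    m=vision.camera_model(n); f=210/np.tan(np.radians(m['fov_y']/2)); return f,m['cx'],m['cy'],np.array(m['extrinsics'])
def ray(n,uv,z):
    f,cx,cy,E=P(n); uv=np.atleast_2d(np.asarray(uv,float))
    d=np.c_[(uv[:,0]-cx)/f,-(uv[:,1]-cy)/f,-np.ones(len(uv))]@E[:3,:3]
    c=-E[:3,:3].T@E[:3,3]
    return c+d*((z-c[2])/d[:,2])[:,None]
def pix(n,p):
    f,cx,cy,E=P(n); q=np.atleast_2d(p)@E[:3,:3].T+E[:3,3]
    return np.c_[cx+f*q[:,0]/-q[:,2],cy-f*q[:,1]/-q[:,2]]
E
python3 - <<'E'
from h import *
im=cv2.imread('pics/top0.png')
cv2.imwrite('pics/topz.png',cv2.resize(im[125:255,180:360],None,fx=4.4,fy=4.4,interpolation=cv2.INTER_CUBIC))
im2=cv2.imread('pics/scene0.png')
cv2.imwrite('pics/scenez.png',cv2.resize(im2[180:330,210:350],None,fx=4,fy=4,interpolation=cv2.INTER_CUBIC))
m=(im.min(2)>190).astype(np.uint8); 
n,l,s,c=cv2.connectedComponentsWithStats(cv2.morphologyEx(m,cv2.MORPH_CLOSE,np.ones((5,5))))
k=l[178,272]; print(k,s[k])
cn=max(cv2.findContours((l==k).astype(np.uint8),0,1)[0],key=cv2.contourArea)[:,0]
w=ray('top',cn,80)[:,:2].astype(np.float32)
r=cv2.minAreaRect(w);print(r,cv2.boxPoints(r)); print(cv2.boxPoints(cv2.minAreaRect(cn)))
E
```

```text
6 [ 212  138  120   92 6062]
((577.9827270507812, 48.13080596923828), (300.446533203125, 193.55262756347656), 73.52433013916016) [[ 442.57547   -68.47778 ]
 [ 628.18085  -123.370895]
 [ 713.39      164.7394  ]
 [ 527.7846    219.6325  ]]
[[207.07204 205.91983]
 [225.92097 137.37827]
 [332.11505 166.58163]
 [313.2661  235.1232 ]]
```

View pics/topz.png

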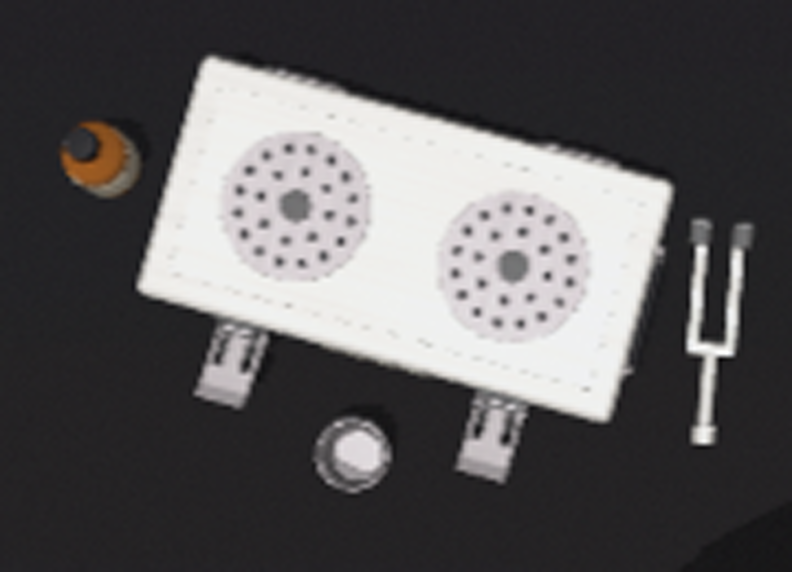

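View pics/scenez.png

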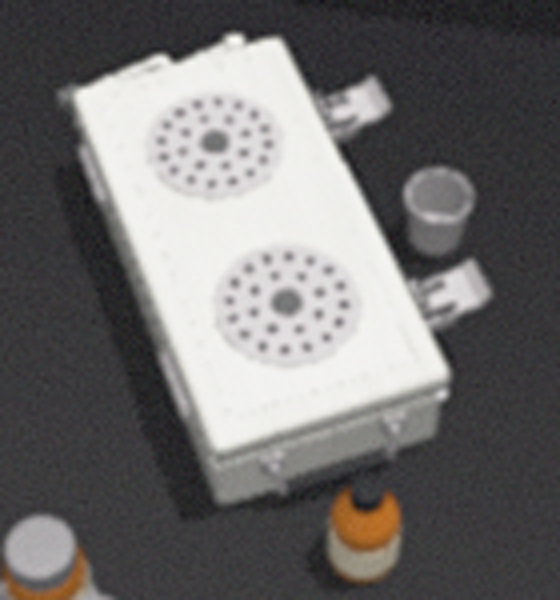

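```bash
python3 - <<'E'
from h import *
z=lambda a:(np.array(a,float)+.5)/4.4-.5+[180,125]
C=ray('top',z([(208,58),(671,184),(607,421),(139,291)]),80)[:,:2]
print(C,[np.linalg.norm(C[i]-C[i-1]) for i in range(4)])
F=ray('top',z([(295,206),(513,267)]),80)[:,:2];print('filters',F,F.mean(0),np.degrees(np.arctan2(*(F[0]-F[1])[::-1]))-90)
for a in (C[0]-C[1],C[3]-C[2]): print(np.degrees(np.arctan2(a[1],a[0]))-90)
T=ray('top',z([(219,401),(482,475)]),62)[:,:2];print('tips',T,np.linalg.norm(T[0]-T[1]))
cup=ray('top',z([(353,453)]),45);print('cup rim',cup)
zs=lambda a:(np.array(a,float)+.5)/4-.5+[210,180]
print('scene: filters',ray('scene',zs([(286,302),(214,142)]),80)[:,:2],'tips',ray('scene',zs([(483,278),(380,95)]),62)[:,:2],'cup',ray('scene',zs([(438,197)]),45))
yaw=np.radians(np.degrees(np.arctan2(*(F[0]-F[1])[::-1]))-90)
R=np.array([[np.cos(yaw),-np.sin(yaw)],[np.sin(yaw),np.cos(yaw)]])
c=C.mean(0)*.5+F.mean(0)*.5
print('c',c)
for y in (85,-85):
  for x in (-85,-127): print(y,x,c+R@[x,y])
E
```

```text
[[ 712.68657212  163.78746016]
 [ 628.71101987 -122.96896456]
 [ 482.77196502  -81.1178177 ]
 [ 567.25619011  207.51256814]] [np.float64(151.86138771276995), np.float64(298.7994988142344), np.float64(151.82136287295046), np.float64(300.74089166623963)]
filters [[618.79870531 110.02145587]
 [578.68356191 -24.71913294]] [598.74113361  42.65116147] -16.579389576735252
-16.322472995597593
-16.315139469966567
tips [[499.09041827 161.01746246]
 [450.61051235  -3.71866667]] 171.72155810761
cup rim [[465.62464594  78.40419853  45.        ]]
scene: filters [[620.29723428 105.52525657]
 [580.58505581 -29.1370032 ]] tips [[498.28345785 156.62019357]
 [452.90010068  -7.31520947]] cup [[469.24266274  78.00027288  45.        ]]
c [598.29878519  42.22723649]
85 -85 [541.08684419 147.94759312]
85 -127 [500.83298242 159.93202522]
-85 -85 [492.57842856 -14.98470451]
-85 -127 [452.32456679  -3.00027241]
```

The top view shows the container's lid corners near px (227,138), (332,167), (318,221) and (211,191). The levers end near (230,216) and (290,233), and the cup is at (260,228). The measured lid is 152 x 300 mm, yaw about -16.4°, and the tip spacing is 172 mm (170 expected), so the sizes agree. I'll go to the right latch first, with the fingers shut.

```bash
python3 -m handwheel '[[0,[-3.1,0,3.3],-8],[0,[-6.2,0,6.7],-16],[0,[-9.3,0,10],-24],[0,[-12.4,0,13.4],-32],[0,[-15.5,0,16.7],-40],[0,[-18.5,0,20],-48],[0,[-21.6,0,23.4],-56],[0,[-24.7,0,26.7],-64],[0,[-27.8,0,30],-72],[0,[-30.9,0,33.4],-80]]' 20
python3 - <<'E'
from h import *
s=state();print(s['ee_pos'],s['ee_rot'],s['qpos'],s['gripper_width'])
y=np.radians(s['ee_rot'][2]);d=np.array([458.5,-7])-s['ee_pos'][:2]
print('x,z cm',(d@[np.cos(y),np.sin(y)])/10,(d@[-np.sin(y),np.cos(y)])/10,'turn',-(73.6-s['ee_rot'][2]))
E
```

```text
time_s: 1.1
ee_pos: [412.1, -109.1, 213.6]
ee_rot: [-89.9, 0.0, 13.7]
force: [1.7, -0.2, -0.5]
gripper_width: 13.9
[ 412.14131697 -109.09617624  213.58481961] [-8.99132960e+01  2.33598764e-02  1.37442243e+01] [-1.64219536e+01  4.83761977e+00  1.07340149e+02  6.82434369e-02
  6.78860109e+01 -3.01918858e+01] 13.921758043404102
x,z cm 6.928807344071286 8.815849121423039 turn -59.855775681783165
```

```bash
python3 -m handwheel '[[0,[1,0,1.3],-8],[0,[2,1,2.6],-16],[0,[3,2,3.9],-24],[0,[4,3,5.2],-32],[0,[5,4,6.5],-40],[0,[6,5,7.8],-48],[0,[6.9,6,8.8],-55],[0,[6.9,7,8.8],-59.9],[0,[6.9,8,8.8],-59.9],[0,[6.9,8,8.8],-59.9]]'
python3 - <<'E'
from h import *
s=state();print(s['ee_pos'],s['ee_rot'],s['force'],s['gripper_width'])
for n in('top','scene'):
    im=vision.grab_frame(n)[:,:,::-1]
    x0,y0=(200,130) if n=='top' else (240,150)
    cv2.imwrite(f'pics/{n}1.png',cv2.resize(im[y0:y0+140,x0:x0+180],None,fx=4,fy=4,interpolation=cv2.INTER_CUBIC))
E
```

```text
time_s: 2.1
ee_pos: [456.9, -7.1, 132.2]
ee_rot: [-89.7, -0.0, 73.5]
force: [-0.7, 0.2, 0.2]
gripper_width: 0.3
[456.88703238  -7.10224336 132.24136164] [-8.97373604e+01 -1.06144498e-02  7.35360014e+01] [-0.70257354  0.22456441  0.20069762] 0.25486638259886596
```

View pics/top1.png

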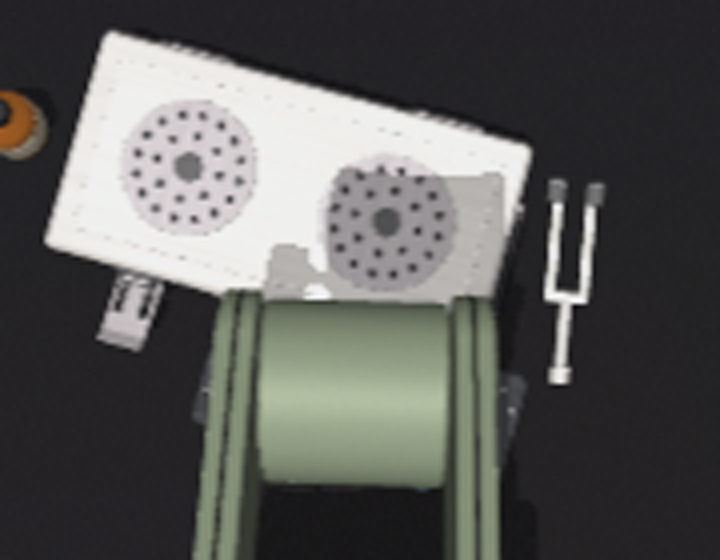

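View pics/scene1.png

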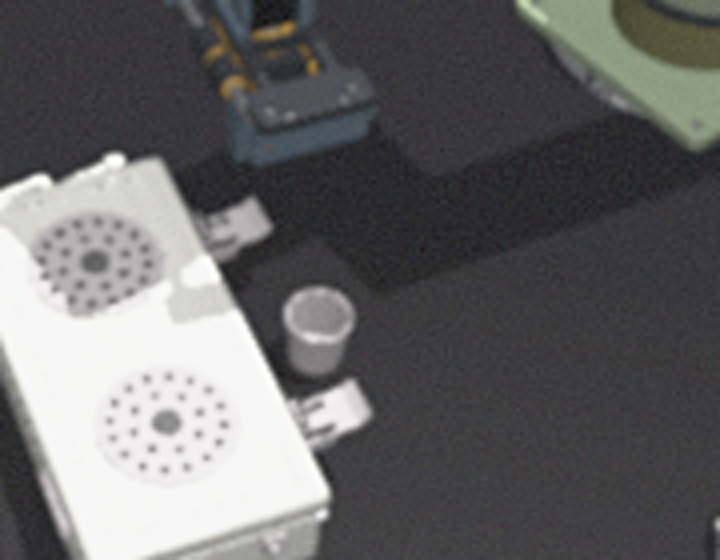

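```bash
python3 - <<'E'
from h import *
p=state()['ee_pos']
for dz in(0,19,79,150): print(dz,(pix('scene',p+[0,0,dz])-[240,150])*4+1.5)
cv2.imwrite('pics/scene1b.png',cv2.resize(vision.grab_frame('scene')[60:220,230:370,::-1],None,fx=3.7,fy=3.7,interpolation=cv2.INTER_CUBIC))
E
```

```text
0 [[258.87252959 148.17872994]]
19 [[260.15020472 128.53763759]]
79 [[264.39303514  63.31462262]]
150 [[269.86391329 -20.78658625]]
```

View pics/scene1b.png

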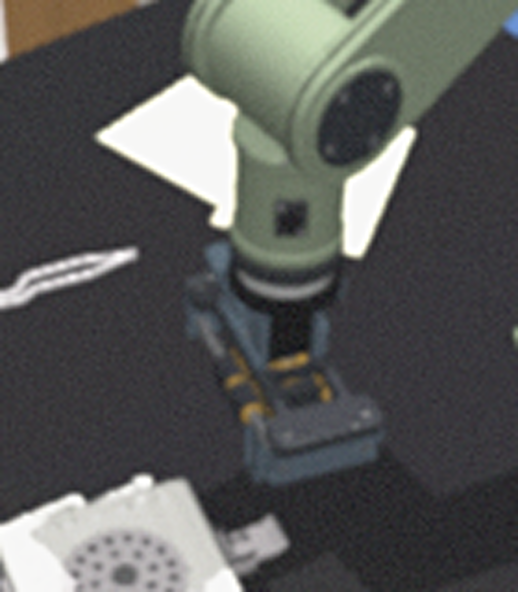

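```bash
python3 -m handwheel '[[0,[0,2,0],0],[0,[0,4,0],0],[0,[0,5,0],0],[0,[0,5.5,0],0],[0,[0,6,0],0],[0,[0,6.5,0],0],[0,[0,7,0],0],[0,[0,7.5,0],0],[0,[0,8,0],0],[0,[0,8,0],0]]'
```

```text
time_s: 3.25
ee_pos: [458.0, -7.2, 53.4]
ee_rot: [-89.9, -0.1, 73.6]
force: [-2.1, 1.5, 3.0]
gripper_width: 0.3
```

```bash
python3 -m handwheel '[[0,[0,0.3,0],0],[0,[0,0.6,0],0],[0,[0,0.9,0],0],[0,[0,1.2,0],0],[0,[0,1.5,0],0],[0,[0,1.8,0],0],[0,[0,2,0],0],[0,[0,2,0],0]]'; python3 -m handwheel '[[0,[0,0.2,0],0],[0,[0,0.4,0],0],[0,[0,0.6,0],0],[0,[0,0.8,0],0],[0,[0,0.8,0],0]]'
python3 - <<'E'
from h import *
im=vision.grab_frame('scene')[:,:,::-1]
cv2.imwrite('pics/s2.png',cv2.resize(im[150:290,230:370],None,fx=4,fy=4,interpolation=cv2.INTER_CUBIC))
E
```

```text
time_s: 4.05
ee_pos: [457.8, -7.2, 32.9]
ee_rot: [-89.9, -0.0, 73.6]
force: [-0.0, 1.0, -0.2]
gripper_width: 0.6
time_s: 4.55
ee_pos: [457.6, -7.2, 24.6]
ee_rot: [-89.9, -0.0, 73.6]
force: [0.4, 0.6, 0.0]
gripper_width: 0.4
```

View pics/s2.png

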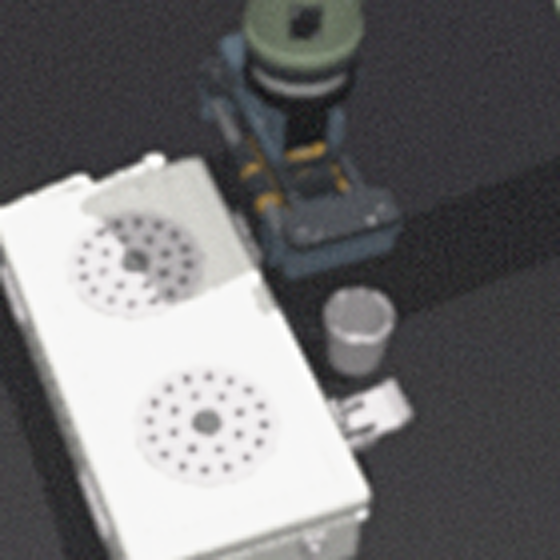

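```bash
python3 -m handwheel '[[0,[0,-2,0],0],[0,[0,-5,0],0],[0,[0,-9,0],0],[0,[0,-10.5,0],0],[0,[4,-10.5,0],0],[0,[8,-10.5,0],0],[0,[12,-10.5,0],0],[0,[15,-10.5,0],0],[0,[17,-10.5,0],0],[0,[17,-10.5,0],0]]'
python3 - <<'E'
from h import *
for n in('top','scene'):
    im=vision.grab_frame(n)[:,:,::-1]
    x0,y0=(200,130) if n=='top' else (220,170)
    cv2.imwrite(f'pics/{n}3.png',cv2.resize(im[y0:y0+140,x0:x0+180],None,fx=4,fy=4,interpolation=cv2.INTER_CUBIC))
E
```

```text
time_s: 5.6
ee_pos: [506.7, 157.9, 129.8]
ee_rot: [-89.9, -0.1, 73.7]
force: [-0.2, 0.3, -0.9]
gripper_width: 0.7
```

View pics/top3.png

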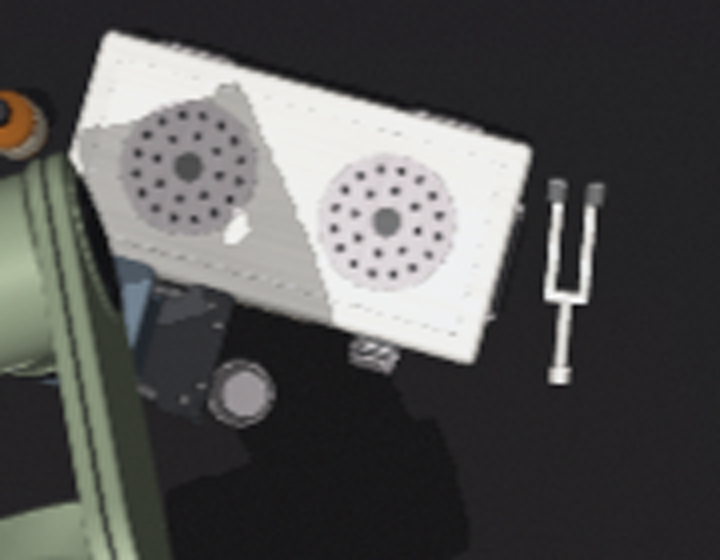

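View pics/scene3.png

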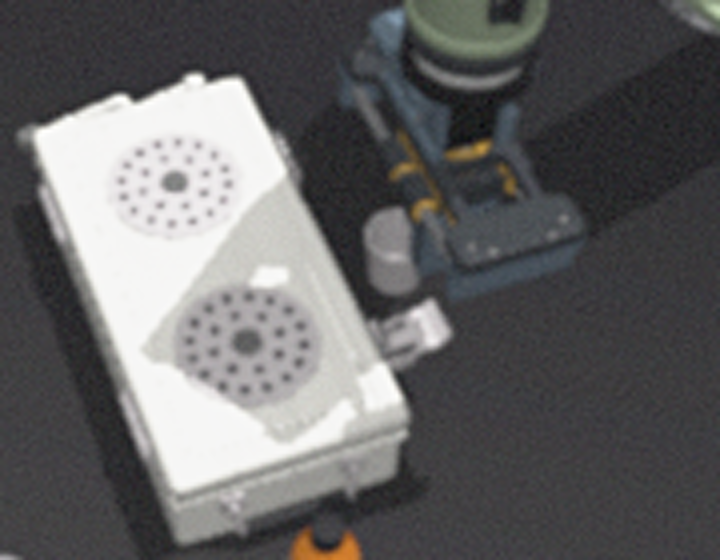

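The right lever has snapped shut: only its pivot block shows, near top px (293,218). The filter centres are where they were, so the container hasn't moved. I'll press the left lever with the same offset.

```bash
python3 -m handwheel '[[0,[0,2,0],0],[0,[0,4,0],0],[0,[0,5,0],0],[0,[0,5.5,0],0],[0,[0,6,0],0],[0,[0,6.5,0],0],[0,[0,7,0],0],[0,[0,7.3,0],0],[0,[0,7.6,0],0],[0,[0,7.6,0],0]]'; python3 -m handwheel '[[0,[0,0.3,0],0],[0,[0,0.6,0],0],[0,[0,0.9,0],0],[0,[0,1.2,0],0],[0,[0,1.5,0],0],[0,[0,1.8,0],0],[0,[0,2.1,0],0],[0,[0,2.1,0],0]]'; python3 -m handwheel '[[0,[0,0.2,0],0],[0,[0,0.4,0],0],[0,[0,0.6,0],0],[0,[0,0.8,0],0],[0,[0,0.8,0],0]]'
```

```text
time_s: 6.7
ee_pos: [505.3, 155.7, 53.4]
ee_rot: [-89.8, 0.0, 73.6]
force: [-2.4, 0.5, 2.4]
gripper_width: 0.4
time_s: 7.5
ee_pos: [505.0, 155.6, 31.7]
ee_rot: [-89.8, 0.0, 73.6]
force: [-0.2, 0.0, 0.8]
gripper_width: 0.3
time_s: 8.0
ee_pos: [504.8, 155.5, 23.3]
ee_rot: [-89.8, 0.1, 73.6]
force: [-0.1, 0.6, 0.1]
gripper_width: 0.5
```

Now I'll go straight up, then back towards the base (tool z is along world (-0.96, 0.28)) to clear the view.

```bash
python3 -m handwheel '[[0,[0,-2,0],0],[0,[0,-5,0],0],[0,[0,-9,0],0],[0,[0,-13,0],0],[0,[0,-17,0],0],[0,[-4,-18,1],0],[0,[-8,-18,2],0],[0,[-12,-18,4],0],[0,[-16,-18,6],0],[0,[-20,-18,8],0]]'
python3 -m handwheel '[[0,[-4,0,0],0],[0,[-8,0,0],0],[0,[-12,0,0],0],[0,[-16,0,0],0],[0,[-20,0,0],0],[0,[-20,0,0],0],[0,[-20,0,0],0]]'
python3 - <<'E'
from h import *
for n in('top','scene'):
    im=vision.grab_frame(n)[:,:,::-1]
    cv2.imwrite(f'pics/{n}4f.png',im)
    x0,y0=(180,125) if n=='top' else (210,180)
    cv2.imwrite(f'pics/{n}4.png',cv2.resize(im[y0:y0+130,x0:x0+180],None,fx=4.4,fy=4.4,interpolation=cv2.INTER_CUBIC))
E
```

```text
time_s: 9.0
ee_pos: [371.1, -14.9, 203.9]
ee_rot: [-89.8, 0.1, 73.7]
force: [-0.2, -0.4, 0.1]
gripper_width: 0.2
time_s: 9.7
ee_pos: [314.4, -207.1, 204.1]
ee_rot: [-89.8, 0.0, 73.5]
force: [-0.3, 0.3, 0.3]
gripper_width: 0.4
```

View pics/top4.png

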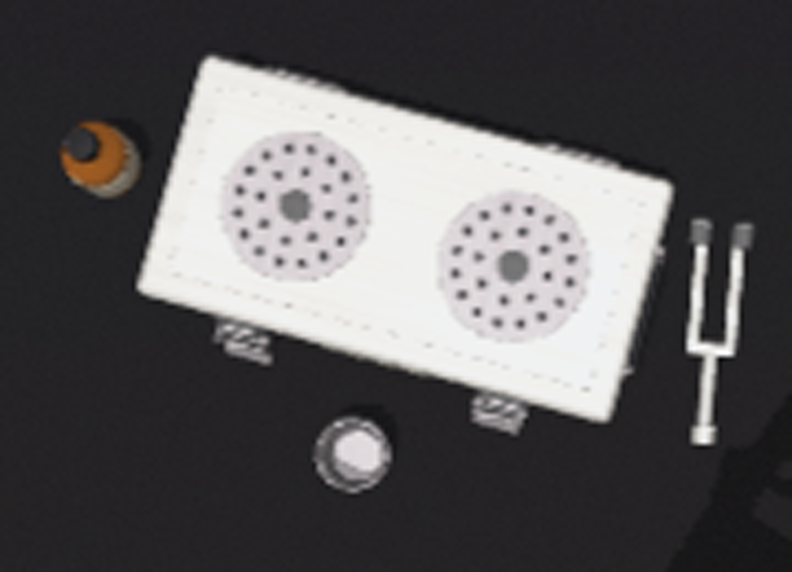

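View pics/scene4.png

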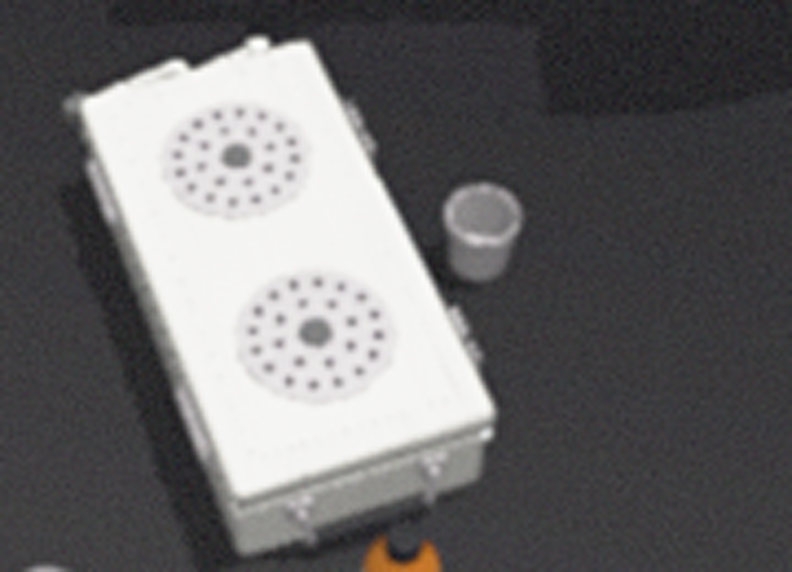

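View pics/scene4f.png

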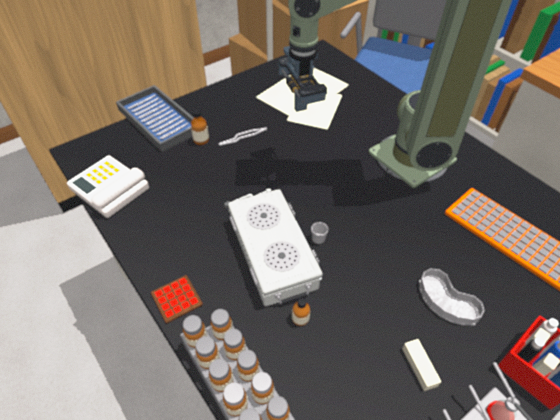

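Both levers are flat: at top px (235,202) and (293,218) only the pivot blocks are left. The lid corners, cup (260,228), fork and bottles are at their original pixels. The arm is clear, so I'm handing in.

```bash
python3 -c "
from workcell import job
print(job.job_done())"
```

```text
the job is handed in; nothing more can be done
None
```

Both latches are shut and the job is handed in. With the fingers shut, I pressed the right lever and then the left one straight down until each snapped over. I then raised the arm and moved it well clear.

**Last checks:**
- **Levers:** in the final top and scene pictures both hang flat, with only the pivot blocks showing from above.
- **Container and lid:** by eye, the lid corners and filter plates sit at the same pixels as at the start, so the lid looks shut and the container unmoved.
- **Other things:** the cup, tuning fork, both bottles, carton, dish and forceps looked undisturbed.
- **Forces and time:** the force readings between moves stayed around 4 N or less, and the last arm move ended at 9.7 s of the 54 s allowed.

**Uncertain:**
- The two cameras disagreed by about 4 mm in y on the container's position, so I averaged them. It made no difference to the pressing.
- The lever angles could only be judged from the pictures, and no verdict was reported at hand-in.

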